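# Fit the portion disc on the granule filler

## Task

Take the white portion disc off the drying rack and fit it on the filler: set it over the spindle and, pressing only lightly, turn it until the drive pin underneath drops into the blind hole in the drive plate and the disc lies flat, fully home on the seat. Never force it: the pin and the drive must not be loaded with more than 25 N. Then let go, and leave the jar, the bowl and the spoon where they are.

Things in the scene. Friction and masses are not known exactly. Their poses are not given: they have to be found in the camera images.
- disc: Loose portion disc, about 340 g (290 to 410): white plastic, 164 mm across, 10 mm thick, six fan-shaped pockets, a black grip block on top, a drive pin and an open bore below (see grip, pin_tip). Origin: centre of its flat underside, z up. The bore, on the z axis, is 20 mm wide for its lowest 10 mm, then 15.6 mm up to 48 mm above the underside. Starts on the rack.
- grip (a point): Middle of the disc's black grip block, 38 mm above the disc's underside, on the disc's axis; axes as disc. The block is 46 mm long (x), 26 mm wide (y) and stands from 10 to 66 mm above the underside: grip it across the 26 mm. A white dot on its top lies on the pin's side (-x).
- pin_tip (a point): End of the steel drive pin under the disc: 30 mm from the disc's centre on its -x side, 8 mm below the underside. The pin is 10 mm in diameter with a 1.5 mm chamfer. Axes as disc.
- filler: The filler, fixed: white machine, front = its -x. Origin: on the bench below the spindle's axis, z up. Housing from 110 mm before to 170 mm behind the axis, 110 mm to either side (chute 30 mm more at +y), deck 70 mm high. On it: steel seat ring, radius 46 to 88 mm, top at 85 mm; thin rim round it, top at 93 mm; at the back a control pod, x 117 to 163 mm, top at 100 mm (buttons 110 mm).
- seat (a point): Centre of the seat: on the spindle's axis at the height of the seat's top, 85 mm above the bench; axes as filler. The disc's underside stands here when home; it stands 8 mm higher while the pin rides on the drive plate.
- spindle_top (a point): Top of the spindle, 129 mm above the bench: an upright steel post, 14 mm in diameter, 44 mm above the seat, its uppermost 6 mm tapering to 7 mm.
- plate_front (a point): A point on top of the dark round drive plate (radius 45 mm, flush with the seat), 30 mm before the spindle's axis. The plate has one unmarked blind hole, 13 mm wide, 11 mm deep, 30 mm from the axis, wherever the drive last stopped: up to 0.6 rad (35 degrees) round the axis to either side of this point. The gearbox holds the plate: it cannot be turned by hand.
- rack: Low wooden drying rack, fixed, 170 x 148 mm: two battens 16 mm wide and 24 mm high along its x, 66 mm either side of its middle, joined by two low rails. Origin: on the bench in its middle. The disc lies on the battens, pin hanging between them.
- jar: Bystander: amber jar with a white lid, 60 mm wide, 95 mm high. Origin: centre of its underside.
- bowl: Bystander: steel bowl, 90 mm wide, 45 mm high. Origin: centre of its underside.
- spoon: Bystander: spoon with a wooden handle, 190 mm long, lying on the bench. Origin: its middle, on the bench.
Not all that is in view belongs to the job. There is more than one size of the disc; the job needs the middle-sized.

How it is judged (in metres and radians):
At the end, for the whole second after the job is handed in: The disc lies flat and fully home on the filler's seat with its pin in the hole: its underside within 2 mm of the seat's top, centred within 3 mm, level within 0.03 rad (1.7 degrees), released and at rest (z of disc in the frame of seat between -0.002 and 0.002 m and horizontal distance between disc and seat below 0.003 m and angle between disc's own z axis and vertical below 0.03 rad and linear speed of disc below 0.01 m/s and angular speed of disc below 0.05 rad/s); the robot touches nothing.
It fails at once if the disc (its pin or bore) is forced against the filler or its drive with more than 25 N (contact force between disc and filler above 25 N).
It fails at once if the jar is moved by more than 15 mm (distance of jar from where it was at the start of the episode above 0.015 m).
It fails at once if the bowl is moved by more than 15 mm (distance of bowl from where it was at the start of the episode above 0.015 m).
It fails at once if the spoon is moved by more than 15 mm (distance of spoon from where it was at the start of the episode above 0.015 m).
It also fails if it takes over 72 s, if anything falls off the work surface, if the arm or the gripper's body presses on something with over 40 N, if the wrist force passes 120 N, or if a joint passes its speed limit or range.

## Robot

A 6-joint arm with a two-finger parallel gripper is mounted at the origin on the work surface. World frame = base frame: x ahead of the robot, y to its left, z up, the work surface at z = 0. Lengths are in mm, angles in rad, forces in N, time in s.
With the tool pointing down it reaches from about 400 to 825 mm from the base axis. Payload 7 kg.
Tool frame: the origin (TCP) lies between the finger pads; the fingertips stand 11 mm ahead of it and the grasp point (between the pads) lies 8 mm behind it; z points along the fingers, y is the direction in which the jaws open and shut (so a half turn about z gives the same grasp; the last joint's range is limited). The gripper opens to 85 mm and grips with 20 to 120 N. Pads are 22 mm wide; open, the fingers measure 114 mm over their backs; the gripper's body (76 mm by 85 mm) begins 54 mm behind the grasp point. The pads swing forward as they close: fully open they stand 13 mm farther back than shut.
Start: joints at [-0.881, 0.359, 0.012, 0, -1.224, -0.288], TCP at [263.948, -621.23, 242.302] pointing down, gripper open.
Joint ranges: [-3.07, 3.07], [-1.43, 2.12], [-1.02, 1.25], [-3.03, 1.67], [-3.05, -0], [-3.03, 3.03]. Speed limits (rad/s): [2.39, 2.39, 3.01, 3.14, 3.14, 3.14].

## Interface

Orientations are given as a rotation vector (axis times angle).
In Python, from station import ctrl, vision gives the robot as it stands.
- The arm moves only by the tool play_rows, never from a script. Its argument "moves" is a list of rows, each a list of 6 numbers: the shift along the tool's x, y, z in cm, then the turn, a rotation vector about the tool's x, y, z in rad. A call has 1 to 5 rows; each row is the pose to reach, as a shift and turn from the pose commanded when the call began, along the tool's axes at that moment; what a row does not reach only later rows make up. A row lasts 1/8 s, in which the tool goes at most 62.5 mm and 10.7 degrees, less where a joint would pass 70% of its speed; a pose out of reach is approached as far as the arm can. A call with a gripper value outside its range is refused whole. "jaw" is the opening, from 0 (shut) to 1 (fully open), set as the call begins (left out, the last holds). The fingers move at their own pace and stop on an object; "newtons" is the grip in N (left out, the last holds). Time passes only in rows, so rows that repeat a pose let the fingers close. It gives the time, the measured TCP pose, the force and the opening at its end, in the units of the state.
- ctrl.read_state(): the state, without advancing time (a new reading comes with each control period).
- vision.read_camera(name): name is "side" or "top" or "wrist"; returns a dict with "color" (480x640x3 uint8, red, green, blue), "range_z" (480x640 float32, mm along the optical axis (not along the pixel's ray), 0 where there is no reading), "fx", "fy", "cx", "cy" (pixels), "pose" (4x4, takes a point from camera to world coordinates). Camera axes: x right, y down, z forward; pixel columns grow to the right and rows downward; lengths in mm; the calibration is good to about 2 mm. A picture is of the moment at which its call begins.
- ctrl.close_job(): hands the job in, once; it reports no verdict.
The state is a dict: "clock": time; "joint_positions": joint angles; "joint_vel": joint speeds; "tau": joint torques, N m; "ee_pos": TCP position; "ee_rot": TCP orientation; "contact_force": force on the tool from outside, world axes, zero at the start; "moment": the same for the moment, N m; "opening": finger opening in mm.
Only numpy, scipy, OpenCV 4.12 (cv2) and the standard library are available. Lean on these libraries where they do the work, as an engineer would, in place of code of your own. Each camera call takes 0.05 s, during which the arm holds its last target.

## Working session

There is one attempt and no reset: what is moved stays moved. The work goes in short steps, Python scripts to look and compute and a tool call to move; the robot and the scene stay as the last step left them, time stands still between calls to the robot, and variables do not carry over. Pictures are saved under pics/ and viewed, and the job is handed in when it is done.

Besides the shell and the picture viewer there is one more tool, called after "Request:" by a JSON object that holds its "fn" and its "kwargs", one argument or row to a line. play_rows: Moves the arm, as the interface text tells. Its arguments: {"type":"object","properties":{"moves":{"type":"array"},"jaw":{"type":"number"},"newtons":{"type":"number"}},"required":["moves"]}

```bash
ls; mkdir -p pics; python3 - <<'E'
from station import ctrl, vision
import cv2, pickle
print(ctrl.read_state())
for n in ("side","top","wrist"):
    d=vision.read_camera(n); pickle.dump(d,open(f"{n}0.pkl","wb"))
    cv2.imwrite(f"pics/{n}0.png",d["color"][:,:,::-1]); print(n,d["fx"],d["cx"],d["cy"],d["pose"].round(3).tolist())
E
```

```text
pics
{'clock': 0.0, 'joint_positions': array([-8.80883534e-01,  3.59366673e-01,  1.10442189e-02, -3.70018045e-04,
       -1.22410894e+00, -2.88104067e-01]), 'joint_vel': array([ 0.00110066,  0.00099766, -0.00011106, -0.00060349,  0.00126538,
       -0.00063715]), 'tau': array([-5.28177825e-04, -5.83320451e+01,  2.93415409e+01,  6.93655238e+00,
       -5.97983089e-03,  2.88273418e-05]), 'ee_pos': array([ 263.77576336, -620.80632577,  241.36679452]), 'ee_rot': array([ 6.26636245e-01, -3.07799107e+00, -2.52367750e-03]), 'contact_force': array([-0.32190282, -0.05755558,  0.59830516]), 'moment': array([ 0.00597285, -0.06004211,  0.00501933]), 'opening': 85.80015620013285}
side 453.4693490787524 315.8428157225414 230.90657304330375 [[-0.742, -0.431, 0.513, -94.37], [-0.67, 0.452, -0.589, 714.526], [0.022, -0.781, -0.624, 858.853], [0.0, 0.0, 0.0, 1.0]]
top 573.1047873763009 305.0938275893645 243.45153895169852 [[0.01, -0.983, 0.182, 244.32], [-1.0, -0.01, 0.002, 12.771], [0.0, -0.182, -0.983, 1603.841], [0.0, 0.0, 0.0, 1.0]]
wrist 406.9180347291885 321.90729600803627 241.5325901392648 [[-0.391, 0.88, 0.269, 195.233], [0.92, 0.373, 0.116, -650.605], [0.002, 0.293, -0.956, 372.703], [0.0, 0.0, 0.0, 1.0]]
```

View pics/top0.png

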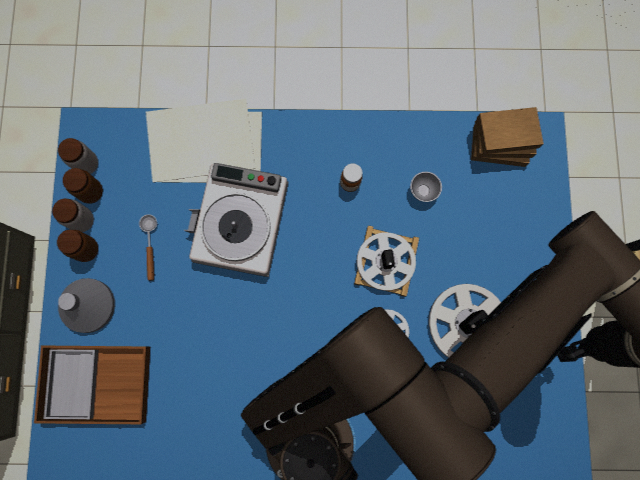

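View pics/side0.png

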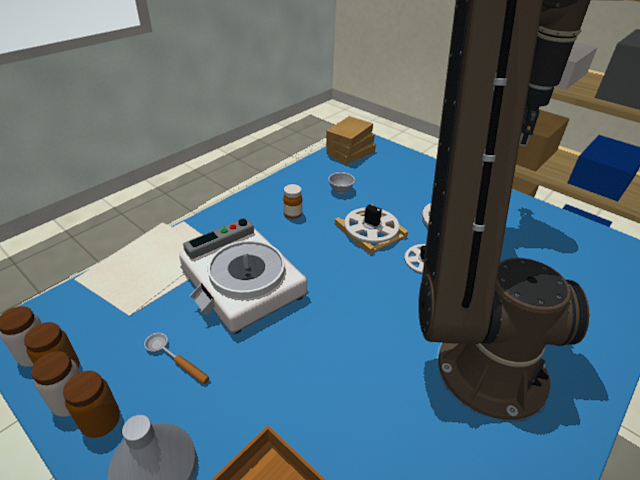

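View pics/wrist0.png

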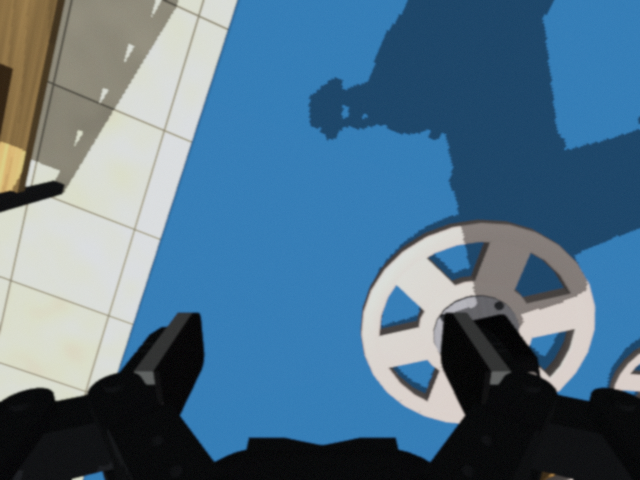

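Candidates: white disc on the wooden rack at top (387,262), a larger one on the bench at (466,322), and a small one at (395,322), half hidden. I choose the rack one, the middle size, and check it in close crops.

```bash
cat > h.py <<'E'
import numpy as np, cv2, pickle
def proj(d,P):
    T=np.linalg.inv(d["pose"]); q=(T[:3,:3]@np.atleast_2d(P).T).T+T[:3,3]
    return np.c_[d["fx"]*q[:,0]/q[:,2]+d["cx"], d["fy"]*q[:,1]/q[:,2]+d["cy"]]
def ray(d,uv,z):
    uv=np.atleast_2d(uv); r=np.c_[(uv[:,0]-d["cx"])/d["fx"],(uv[:,1]-d["cy"])/d["fy"],np.ones(len(uv))]@d["pose"][:3,:3].T
    o=d["pose"][:3,3]; return o+r*((z-o[2])/r[:,2])[:,None]
def cloud(d):
    v,u=np.mgrid[:480,:640]; z=d["range_z"]
    p=np.stack([(u-d["cx"])/d["fx"]*z,(v-d["cy"])/d["fy"]*z,z],-1)
    return p@d["pose"][:3,:3].T+d["pose"][:3,3]
E
python3 - <<'E'
from h import *
d=pickle.load(open("top0.pkl","rb")); s=pickle.load(open("side0.pkl","rb"))
c=d["color"][:,:,::-1]; k=s["color"][:,:,::-1]
r=lambda im,x,y,w:cv2.resize(im[y:y+w,x:x+w],(400,400),interpolation=cv2.INTER_CUBIC)
a=np.hstack([r(c,350,222,80),r(c,185,157,120)])
cv2.imwrite("pics/crop1.png",a)
cv2.imwrite("pics/crop2.png",np.hstack([r(k,330,190,80),r(k,190,215,120)]))
E
```

```text
(no output)
```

View pics/crop1.png

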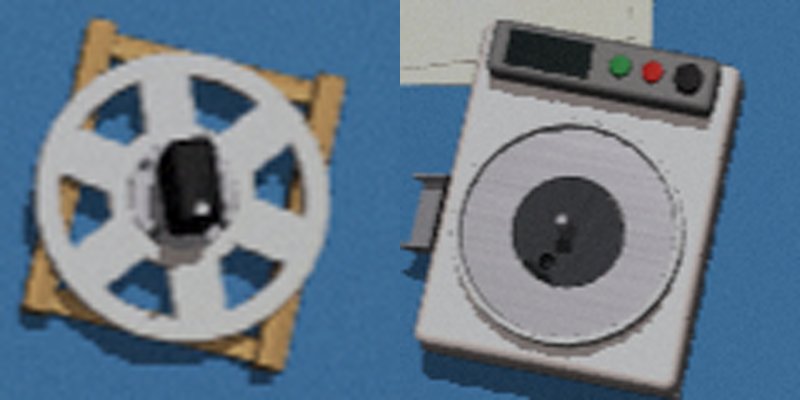

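View pics/crop2.png

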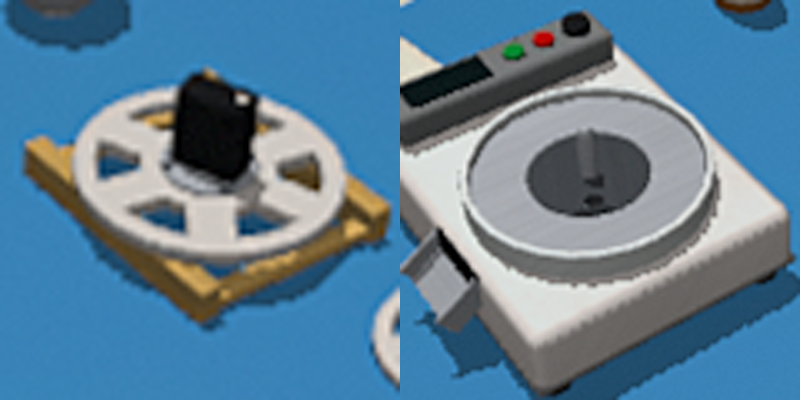

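The crops confirm it: the rack disc has the grip block with its white dot at (201,207) in the crop. On the filler there is a small hole on the plate, at about (228.8,235.3) in top and (248,275) in side.

```bash
cat > m.py <<'E'
from h import *
for n in("top","side"):
    d=pickle.load(open(n+"0.pkl","rb")); C=cloud(d); hsv=cv2.cvtColor(d["color"],cv2.COLOR_RGB2HSV)
    H,S,V=[hsv[...,i].astype(int) for i in range(3)]
    # disc: white mask, biggest contour in window, its ellipse centre
    roi=np.zeros((480,640),bool)
    if n=="top": roi[225:300,350:425]=1
    else: roi[195:255,335:412]=1
    m=(roi&(S<60)&(V>110)).astype(np.uint8)
    cs,_=cv2.findContours(m,cv2.RETR_EXTERNAL,cv2.CHAIN_APPROX_NONE); c=max(cs,key=cv2.contourArea)
    c=cv2.convexHull(c)
    P=ray(d,c[:,0,:].astype(float),34 if n=="top" else 32)[:,:2]
    (x,y),r=cv2.minEnclosingCircle(P.astype(np.float32)); 
    A=np.c_[2*P,np.ones(len(P))]; s=np.linalg.lstsq(A,(P**2).sum(1),rcond=None)[0]
    print(n,"disc",s[:2],np.sqrt(s[2]+s[0]**2+s[1]**2),"hull",len(P),(x,y,r))
    wm=m.astype(bool)&(C[...,2]<50); print(" disc z median",np.median(C[wm][:,2]))
    # block: black
    b=roi&(V<60)&(C[...,2]>55)&(C[...,2]<110); q=C[b]; print(" block",len(q),np.median(q[:,2]),np.percentile(q[:,2],95))
    t=q[q[:,2]>np.percentile(q[:,2],95)-7]
    rect=cv2.minAreaRect(t[:,:2].astype(np.float32)); print(" top rect",rect,t[:,:2].mean(0))
    # filler plate: dark disc at z 85
    roi[:]=0
    if n=="top": roi[205:250,215:260]=1
    else: roi[245:290,225:275]=1
    m=(roi&(V<95)&(S<60)&(abs(C[...,2]-85)<12)).astype(np.uint8)
    cs,_=cv2.findContours(m,cv2.RETR_EXTERNAL,cv2.CHAIN_APPROX_NONE); c=cv2.convexHull(max(cs,key=cv2.contourArea))
    P=ray(d,c[:,0,:].astype(float),85)[:,:2]; A=np.c_[2*P,np.ones(len(P))]; s=np.linalg.lstsq(A,(P**2).sum(1),rcond=None)[0]
    print(" plate",s[:2],np.sqrt(s[2]+s[0]**2+s[1]**2)); 
    print(" plate z",np.median(C[m>0][:,2]))
    uv={"top":[228.8,235.3],"side":[248.2,275.3]}[n]; h=ray(d,uv,84)[0]; print(" hole",h,np.hypot(*(h[:2]-s[:2])))
    sp=roi&(C[...,2]>105)&(C[...,2]<140); print(" spindle pts",sp.sum(),C[sp].mean(0) if sp.any() else 0, C[sp][:,2].max() if sp.any() else 0)
d=pickle.load(open("top0.pkl","rb")); C=cloud(d)
# housing orientation: points near 70
z=C[...,2]; hh=(abs(z-70)<6); hh[:,:150]=0;hh[:150]=0;hh[290:]=0;hh[:,300:]=0
m=hh.astype(np.uint8); m=cv2.morphologyEx(m,cv2.MORPH_OPEN,np.ones((3,3)))
r=cv2.minAreaRect(C[m>0][:,:2].astype(np.float32)); print("housing",r)
E
python3 m.py
```

```text
top disc [ 489.21975045 -209.26346198] 81.38649176752692 hull 31 (489.71685791015625, -209.67527770996094, 82.47090911865234)
 disc z median 33.55871758864623
 block 173 88.06684516502492 93.65878736464283
 top rect ((487.7294006347656, -208.72793579101562), (43.780147552490234, 23.765329360961914), 9.27560043334961) [ 489.12130024 -208.76029756]
 plate [572.44618128 205.92387078] 45.26365543760278
 plate z 84.16976003660727
 hole [546.56264797 221.9073472   84.        ] 30.420861506741186
 spindle pts 29 [570.37626814 203.66426229 121.50658735] 136.94656655541917
side disc [ 489.32598631 -207.52961879] 82.24839354579615 hull 27 (488.5269470214844, -208.71717834472656, 84.07127380371094)
 disc z median 34.478790552352166
 block 199 77.70895548611395 92.1510210058629
 top rect ((487.7647399902344, -205.41885375976562), (41.601043701171875, 25.793764114379883), 5.069248199462891) [ 487.64654616 -201.06355145]
 plate [571.12478495 208.90338506] 44.41193280070694
 plate z 85.65463087608958
 hole [545.64483354 225.08813793  84.        ] 30.185661318627727
 spindle pts 51 [569.82343896 210.55366961 118.96027841] 131.2519443941444
housing ((601.0933227539062, 200.52890014648438), (220.93955993652344, 275.1531982421875), 79.76228332519531)
```

```bash
cat > go.py <<'E'
import sys
from station import ctrl
from h import *
from scipy.spatial.transform import Rotation as Ro
def show(x,y,z,ang):
    s=ctrl.read_state(); R=Ro.from_rotvec(s["ee_rot"]); 
    a=np.radians(ang); T=np.array([[np.cos(a),np.sin(a),0],[np.sin(a),-np.cos(a),0],[0,0,-1]])
    sh=R.inv().apply(np.array([x,y,z])-s["ee_pos"])/10; rv=(R.inv()*Ro.from_matrix(T)).as_rotvec()
    tx=R.as_matrix()[:,0]
    print("pos",s["ee_pos"].round(2),"toolx",np.degrees(np.arctan2(tx[1],tx[0])).round(2),"q",s["joint_positions"].round(2),"F",s["contact_force"].round(2),"M",s["moment"].round(2),"op",round(s["opening"],1),"t",round(s["clock"],2))
    print("shift cm",sh.round(3),"turn",rv.round(4))
if __name__=="__main__": show(*map(float,sys.argv[1:5]))
E
python3 go.py 489 -209 220 189.3
```

```text
pos [ 263.83 -620.94  241.59] toolx -156.99 q [-0.88  0.36  0.01 -0.   -1.22 -0.29] F [0.06 0.44 0.04] M [ 0.   -0.04  0.  ] op 85.4 t 0.15
shift cm [-36.83   29.109   2.191] turn [ 0.0012 -0.0003  0.2394]
```

Request:
{"fn": "play_rows", "kwargs": {
  "moves": [
    [-36.8, 29.1, 2.0, 0, 0, 0.24],
    [-36.8, 29.1, 2.0, 0, 0, 0.24],
    [-36.8, 29.1, 2.0, 0, 0, 0.24],
    [-36.8, 29.1, 2.0, 0, 0, 0.24],
    [-36.8, 29.1, 2.0, 0, 0, 0.24]
  ],
  "jaw": 1
}}

```text
clock: 0.78
ee_pos: [413.5, -346.6, 229.0]
ee_rot: [-0.254, 3.131, -0.0]
contact_force: [1.0, -0.0, 1.4]
opening: 85.2
```

```bash
python3 go.py 489 -209 220 189.3
```

```text
pos [ 413.51 -346.64  228.98] toolx -170.74 q [-0.33  0.15 -0.31 -0.   -1.12 -1.07] F [ 1.03 -0.01  1.42] M [ 0.01 -0.21  0.04] op 85.2 t 0.78
shift cm [-9.666 12.37   0.899] turn [-0.0001  0.0001 -0.0006]
```

Request:
{"fn": "play_rows", "kwargs": {
  "moves": [
    [-9.7, 12.4, 0.5, 0, 0, 0],
    [-9.7, 12.4, 0.5, 0, 0, 0],
    [-9.7, 12.4, 0.5, 0, 0, 0],
    [-9.7, 12.4, 0.5, 0, 0, 0]
  ]
}}

```text
clock: 1.27
ee_pos: [489.6, -208.5, 223.8]
ee_rot: [0.259, -3.131, -0.0]
contact_force: [0.4, -0.3, 0.1]
opening: 85.0
```

```bash
python3 go.py 489 -209 220 189.3; python3 - <<'E'
from station import vision
from h import *
for n in ("wrist",):
    d=vision.read_camera(n); pickle.dump(d,open(n+"1.pkl","wb")); cv2.imwrite("pics/"+n+"1.png",d["color"][:,:,::-1])
    print(proj(d,[[489,-209,90],[489,-209,34]]))
E
```

```text
pos [ 489.61 -208.46  223.81] toolx -170.54 q [-0.03  0.14 -0.33 -0.   -1.1  -1.37] F [ 0.39 -0.34  0.12] M [-0.05  0.    0.05] op 85.0 t 1.27
shift cm [ 0.069 -0.044  0.381] turn [ 0.0003 -0.0002  0.0028]
[[321.60648059 231.49225254]
 [321.59269742 212.85702267]]
```

View pics/wrist1.png

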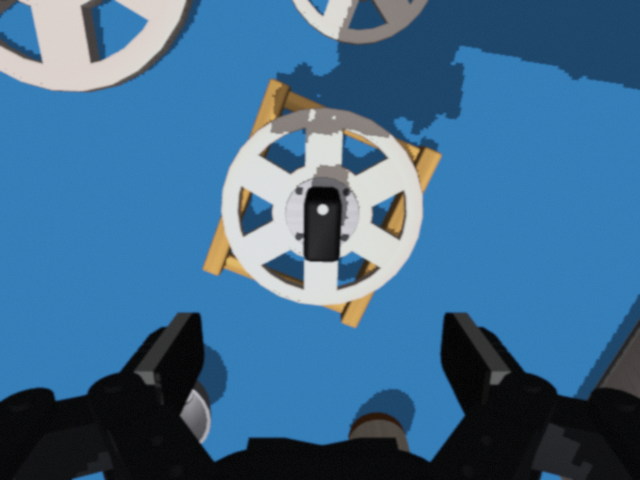

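The wrist image shows the disc centred at about (322,208) with the block vertical in view. The dot, and so the pin, is on the tool's +x side at (322,209). I'll measure it, then flip the grasp half a turn so joint 6 keeps margin at the filler.

```bash
python3 - <<'E'
from h import *
d=pickle.load(open("wrist1.pkl","rb")); c=d["color"]; C=cloud(d); hsv=cv2.cvtColor(c,cv2.COLOR_RGB2HSV); V=hsv[...,2];S=hsv[...,1]
m=np.zeros((480,640),np.uint8); m[100:310,205:440]=((S<45)&(V>100))[100:310,205:440]
cs,_=cv2.findContours(m,cv2.RETR_EXTERNAL,cv2.CHAIN_APPROX_NONE); h=cv2.convexHull(max(cs,key=cv2.contourArea))
P=ray(d,h[:,0].astype(float),33)[:,:2];A=np.c_[2*P,np.ones(len(P))]; s=np.linalg.lstsq(A,(P**2).sum(1),rcond=None)[0]
print("disc",s[:2],np.sqrt(s[2]+s[0]**2+s[1]**2))
b=np.zeros((480,640),bool); b[180:265,298:348]=1
q=b&(V<70)&(abs(C[...,2]-90)<5); print(q.sum(),np.median(C[q],0)); 
mm=q.astype(np.uint8); cs,_=cv2.findContours(mm,cv2.RETR_EXTERNAL,cv2.CHAIN_APPROX_NONE); k=max(cs,key=cv2.contourArea)
print(cv2.minAreaRect(ray(d,k[:,0].astype(float),90)[:,:2].astype(np.float32)))
w=np.zeros((480,640),bool); w[203:217,314:331]=1; w&=V>150; v,u=np.nonzero(w); print("dot",ray(d,[[u.mean(),v.mean()]],90))
# side edges for orientation
L=[];
for r in range(215,255):
    xs=np.nonzero((V[r,295:350]<80))[0]+295; L.append((r,xs.min(),xs.max()))
L=np.array(L,float)
for j in(1,2):
    f=np.polyfit(L[:,0],L[:,j],1); e=ray(d,[[np.polyval(f,215),215],[np.polyval(f,254),254]],90); dd=e[1]-e[0]; print(np.degrees(np.arctan2(dd[1],dd[0])), e[:,:2])
E
```

```text
disc [ 489.68454791 -208.74927525] 81.61465341972709
2071 [ 488.5888438  -208.62100854   89.28031296]
((487.6557312011719, -209.32940673828125), (44.21931457519531, 24.731847763061523), 7.207162857055664)
dot [[ 473.78087247 -211.00690611   90.        ]]
8.395151173566209 [[ 479.67105511 -222.58277736]
 [ 506.87448148 -218.56807719]]
6.25900438971136 [[ 475.56770256 -197.92056859]
 [ 502.94185578 -194.91825754]]
```

Request:
{"fn": "play_rows", "kwargs": {
  "moves": [
    [0, 0, 0, 0, 0, -0.9],
    [0, 0, 0, 0, 0, -0.9],
    [0, 0, 0, 0, 0, -0.9],
    [0, 0, 0, 0, 0, -0.9],
    [0, 0, 0, 0, 0, -0.9]
  ]
}}

```text
clock: 1.95
ee_pos: [488.0, -211.5, 224.0]
ee_rot: [1.596, -2.706, -0.0]
contact_force: [0.0, 0.5, 0.3]
opening: 85.3
```

Request:
{"fn": "play_rows", "kwargs": {
  "moves": [
    [0, 0, 0, 0, 0, -0.9],
    [0, 0, 0, 0, 0, -0.9],
    [0, 0, 0, 0, 0, -0.9],
    [0, 0, 0, 0, 0, -0.9],
    [0, 0, 0, 0, 0, -0.9]
  ]
}}

```text
clock: 2.58
ee_pos: [488.0, -211.5, 224.0]
ee_rot: [2.614, -1.742, -0.001]
contact_force: [-0.3, 0.1, -0.0]
opening: 85.4
```

Request:
{"fn": "play_rows", "kwargs": {
  "moves": [
    [0, 0, 0, 0, 0, -0.9],
    [0, 0, 0, 0, 0, -0.9],
    [0, 0, 0, 0, 0, -0.9],
    [0, 0, 0, 0, 0, -0.9],
    [0, 0, 0, 0, 0, -0.9]
  ]
}}

```text
clock: 3.2
ee_pos: [488.0, -211.5, 224.0]
ee_rot: [3.112, -0.432, -0.001]
contact_force: [-0.1, -0.5, 0.5]
opening: 85.3
```

Request:
{"fn": "play_rows", "kwargs": {
  "moves": [
    [0, 0, 2, 0, 0, -0.44],
    [0, 0, 4, 0, 0, -0.44],
    [0, 0, 4, 0, 0, -0.44],
    [0, 0, 4, 0, 0, -0.44],
    [0, 0, 4, 0, 0, -0.44]
  ]
}}

```text
clock: 3.82
ee_pos: [488.6, -211.0, 184.3]
ee_rot: [3.132, 0.248, 0.001]
contact_force: [0.4, 0.6, -0.2]
opening: 85.2
```

```bash
python3 go.py 489 -209 54 9.3
```

```text
pos [ 488.6  -211.04  184.3 ] toolx 9.04 q [-0.04  0.17 -0.39  0.   -1.01  1.77] F [ 0.41  0.62 -0.17] M [-0.06  0.04 -0.03] op 85.2 t 3.83
shift cm [ 0.066 -0.197 13.03 ] turn [ 0.0001 -0.0004 -0.0045]
```

```bash
python3 go.py 489.2 -208.9 54 7.4
```

```text
pos [ 488.6  -211.04  184.3 ] toolx 9.04 q [-0.04  0.17 -0.39  0.   -1.01  1.77] F [ 0.41  0.62 -0.17] M [-0.06  0.04 -0.03] op 85.2 t 3.83
shift cm [ 0.087 -0.204 13.03 ] turn [ 0.0001 -0.0004  0.0287]
```

Request:
{"fn": "play_rows", "kwargs": {
  "moves": [
    [0.09, -0.2, 4, 0, 0, 0.029],
    [0.09, -0.2, 8, 0, 0, 0.029],
    [0.09, -0.2, 11, 0, 0, 0.029],
    [0.09, -0.2, 12.5, 0, 0, 0.029],
    [0.09, -0.2, 13, 0, 0, 0.029]
  ],
  "jaw": 0.6
}}

```text
clock: 4.45
ee_pos: [489.3, -208.5, 53.8]
ee_rot: [3.135, 0.205, -0.001]
contact_force: [0.8, 0.8, 0.5]
opening: 51.4
```

Request:
{"fn": "play_rows", "kwargs": {
  "moves": [
    [0, 0, 0, 0, 0, 0],
    [0, 0, 0, 0, 0, 0]
  ]
}}

```text
clock: 4.7
ee_pos: [490.1, -208.5, 55.1]
ee_rot: [3.134, 0.206, 0.003]
contact_force: [-0.4, 0.5, 0.1]
opening: 51.2
```

```bash
python3 go.py 489.2 -208.9 54 7.4
```

```text
pos [ 490.06 -208.47   55.13] toolx 7.52 q [-0.03  0.33 -0.53  0.   -0.71  1.74] F [-0.43  0.52  0.14] M [ 0.03  0.   -0.03] op 51.2 t 4.7
shift cm [-0.092  0.032  0.112] turn [ 0.0005 -0.0018  0.0022]
```

Request:
{"fn": "play_rows", "kwargs": {
  "moves": [
    [-0.08, 0.03, 0.1, 0, 0, 0],
    [-0.08, 0.03, 0.1, 0, 0, 0],
    [-0.08, 0.03, 0.1, 0, 0, 0],
    [-0.08, 0.03, 0.1, 0, 0, 0],
    [-0.08, 0.03, 0.1, 0, 0, 0]
  ],
  "jaw": 0,
  "newtons": 40
}}

```text
clock: 5.32
ee_pos: [488.8, -208.8, 53.7]
ee_rot: [3.135, 0.206, 0.001]
contact_force: [-0.6, 1.9, 6.3]
opening: 25.4
```

```bash
python3 go.py 489.2 -208.9 54 7.4
```

```text
pos [ 488.8  -208.79   53.67] toolx 7.53 q [-0.03  0.33 -0.53  0.   -0.71  1.74] F [-0.59  1.86  6.3 ] M [0.48 0.55 0.03] op 25.4 t 5.33
shift cm [ 0.038  0.016 -0.033] turn [ 0.0002 -0.0007  0.0023]
```

Request:
{"fn": "play_rows", "kwargs": {
  "moves": [
    [0, 0, -1, 0, 0, 0],
    [0, 0, -4, 0, 0, 0],
    [0, 0, -8, 0, 0, 0],
    [0, 0, -12, 0, 0, 0],
    [0, 0, -15.6, 0, 0, 0]
  ]
}}

```text
clock: 5.95
ee_pos: [488.0, -208.6, 210.6]
ee_rot: [-3.134, -0.206, 0.0]
contact_force: [0.8, 0.2, -4.3]
opening: 25.3
```

Request:
{"fn": "play_rows", "kwargs": {
  "moves": [
    [0, 0, 0, 0, 0, 0],
    [0, 0, 0, 0, 0, 0]
  ]
}}

```text
clock: 6.2
ee_pos: [487.6, -208.5, 208.3]
ee_rot: [-3.134, -0.205, 0.002]
contact_force: [0.3, 0.4, -4.0]
opening: 25.9
```

```bash
python3 - <<'E'
from station import vision
from h import *
d=vision.read_camera("wrist"); pickle.dump(d,open("wrist2.pkl","wb")); a=d["color"][:,:,::-1]
d=vision.read_camera("side"); pickle.dump(d,open("side2.pkl","wb")); b=d["color"][:,:,::-1]
cv2.imwrite("pics/w2.png",cv2.resize(np.hstack([a,b]),(800,300),interpolation=cv2.INTER_AREA))
E
python3 go.py 571.8 207.4 210 -32
```

```text
pos [ 487.52 -208.57  207.66] toolx 7.5 q [-0.03  0.15 -0.35 -0.   -1.07  1.74] F [-0.03  0.21 -4.08] M [ 0.   -0.    0.02] op 25.4 t 6.3
shift cm [ 13.784 -40.141  -0.231] turn [-0.      0.0028  0.6894]
```

View pics/w2.png

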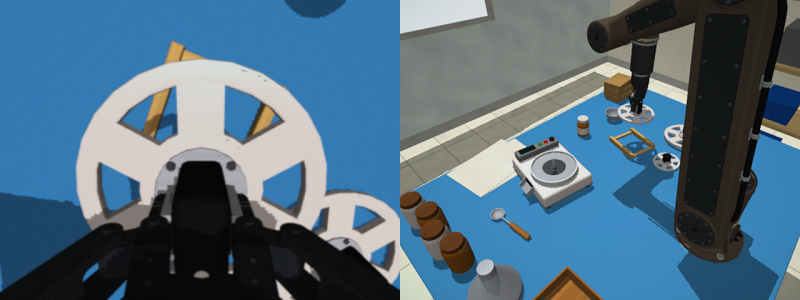

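Disc is held level (opening 25.4 mm, 4.1 N of weight). Next: a viewpoint where the wrist camera sees the spindle just beyond the disc's edge.

```bash
python3 go.py 477 267 250 -32
```

```text
pos [ 487.52 -208.57  207.66] toolx 7.5 q [-0.03  0.15 -0.35 -0.   -1.07  1.74] F [-0.03  0.21 -4.08] M [ 0.   -0.    0.02] op 25.4 t 6.3
shift cm [  5.153 -47.291  -4.203] turn [-0.      0.0028  0.6894]
```

Request:
{"fn": "play_rows", "kwargs": {
  "moves": [
    [0.3, -2.5, -0.5, 0, 0, 0.05],
    [0.8, -7, -1.5, 0, 0, 0.12],
    [1.3, -12, -2.5, 0, 0, 0.2],
    [1.9, -17, -3.5, 0, 0, 0.28],
    [2.5, -22, -4.2, 0, 0, 0.35]
  ]
}}

```text
clock: 6.92
ee_pos: [483.9, 14.1, 250.4]
ee_rot: [3.122, -0.347, -0.002]
contact_force: [1.5, 0.1, -3.9]
opening: 25.6
```

Request:
{"fn": "play_rows", "kwargs": {
  "moves": [
    [2.1, -4.5, 0, 0, 0, 0.07],
    [4.2, -9, 0, 0, 0, 0.15],
    [6.6, -14, 0, 0, 0, 0.23],
    [8.8, -19, 0, 0, 0, 0.3],
    [10.1, -22, 0, 0, 0, 0.34]
  ]
}}

```text
clock: 7.55
ee_pos: [631.5, 207.4, 248.4]
ee_rot: [3.017, -0.867, -0.004]
contact_force: [-0.2, 0.7, -4.2]
opening: 25.8
```

```bash
python3 go.py 477 267 250 -32
```

```text
pos [631.51 207.35 248.4 ] toolx -32.07 q [ 0.61  0.34 -0.   -0.   -1.23  0.4 ] F [-0.21  0.71 -4.19] M [-0.05  0.05 -0.01] op 25.8 t 7.55
shift cm [-16.26    3.15   -0.123] turn [ 0.0031  0.0017 -0.0012]
```

Request:
{"fn": "play_rows", "kwargs": {
  "moves": [
    [-3, 0.6, 0, 0, 0, 0],
    [-7.5, 1.5, 0, 0, 0, 0],
    [-12, 2.3, 0, 0, 0, 0],
    [-15.5, 3.0, 0, 0, 0, 0],
    [-16.2, 3.15, 0, 0, 0, 0]
  ]
}}

```text
clock: 8.18
ee_pos: [474.7, 264.9, 250.1]
ee_rot: [3.019, -0.863, -0.002]
contact_force: [0.4, 0.4, -3.0]
opening: 25.7
```

Request:
{"fn": "play_rows", "kwargs": {
  "moves": [
    [0, 0, 0, 0, 0, 0],
    [0, 0, 0, 0, 0, 0]
  ]
}}

```text
clock: 8.43
ee_pos: [477.4, 264.3, 250.5]
ee_rot: [3.019, -0.867, -0.0]
contact_force: [-0.6, 0.2, -2.9]
opening: 25.6
```

```bash
python3 go.py 477 267 250 -32; python3 - <<'E'
from station import vision
from h import *
for n in ("wrist","side","top"):
    d=vision.read_camera(n); pickle.dump(d,open(n+"3.pkl","wb")); cv2.imwrite("pics/"+n+"3.png",d["color"][:,:,::-1])
    if n=="wrist": print(proj(d,[[571.8,207.4,129],[571.8,207.4,85]]))
E
```

```text
pos [477.39 264.34 250.49] toolx -32.05 q [ 0.86  0.14 -0.26  0.   -1.17  0.15] F [-0.65  0.17 -2.93] M [0.01 0.02 0.01] op 25.6 t 8.43
shift cm [-0.174 -0.205  0.049] turn [ 0.001   0.     -0.0008]
[[318.13184096  51.72135448]
 [318.7116332   61.82860801]]
```

View pics/wrist3.png

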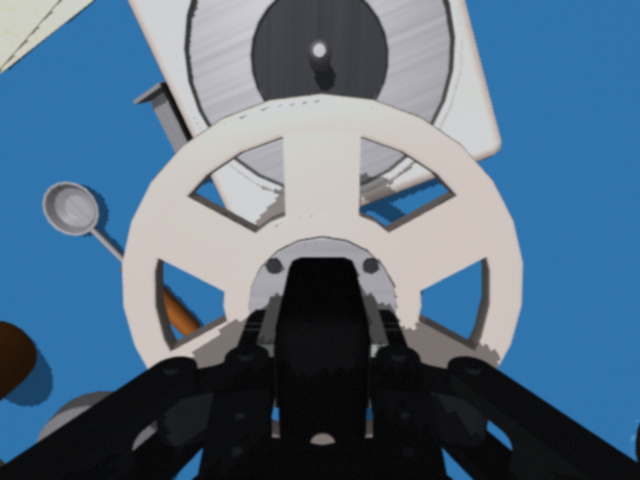

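View pics/top3.png

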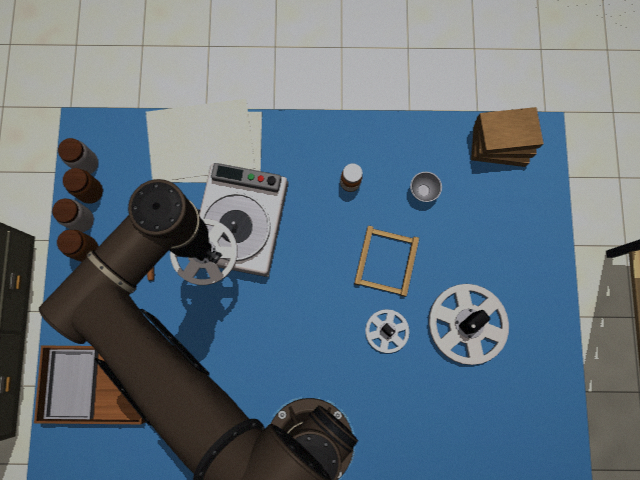

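The wrist view shows the spindle tip at (319,50), within 2 px of my prediction of (318,52), with the disc rim in front of it. I'll measure both in this one camera.

```bash
python3 - <<'E'
from h import *
from station import ctrl
d=pickle.load(open("wrist3.pkl","rb")); c=d["color"]; C=cloud(d); V=c.max(2).astype(int); S=cv2.cvtColor(c,cv2.COLOR_RGB2HSV)[...,1]
m=np.zeros((480,640),bool); m[38:64,306:334]=1; m&=V>130; v,u=np.nonzero(m); print(len(u),u.mean(),v.mean(),np.ptp(u),np.ptp(v)); sp=ray(d,[[u.mean(),v.mean()]],129)[0]; print("spindle",sp, np.median(C[m],0))
# plate: dark region edges
roi=np.zeros((480,640),bool); roi[3:88,240:400]=1
k=(roi&(V<95)).astype(np.uint8); cs,_=cv2.findContours(k,cv2.RETR_EXTERNAL,cv2.CHAIN_APPROX_NONE); h=cv2.convexHull(max(cs,key=cv2.contourArea))[:,0]
h=h[(h[:,1]>5)&(h[:,1]<82)]
def fit(P): s=np.linalg.lstsq(np.c_[2*P,np.ones(len(P))],(P**2).sum(1),rcond=None)[0]; return s[:2],np.sqrt(s[2]+s[0]**2+s[1]**2)
print("plate",len(h),*fit(ray(d,h.astype(float),85)[:,:2]))
# disc
wm=(S<60)&(V>120)&(abs(C[...,2]-230)<12); print("disc z",np.median(C[wm][:,2]))
k=wm.astype(np.uint8); cs,_=cv2.findContours(k,cv2.RETR_EXTERNAL,cv2.CHAIN_APPROX_NONE); h=cv2.convexHull(max(cs,key=cv2.contourArea))[:,0]
h=h[h[:,1]<350]
s=ctrl.read_state(); p=s["ee_pos"]; tz=p[2]-29.7+10
f,r=fit(ray(d,h.astype(float),tz)[:,:2]); a=np.radians(-32); X=np.array([np.cos(a),np.sin(a)]);Y=np.array([np.sin(a),-np.cos(a)])
print("disc",f,r,"minus tcp in tool xy",(f-p[:2])@X,(f-p[:2])@Y)
# plane tilt of disc
q=C[cv2.erode(k,np.ones((5,5)))>0]; A=np.c_[q[:,:2]-f,np.ones(len(q))]; print("tilt",np.linalg.lstsq(A,q[:,2],rcond=None)[0])
# top/side spindle with initial pics
for n,b in(("top",(205,250,215,260)),("side",(245,290,225,275))):
    t=pickle.load(open(n+"3.pkl","rb"))
print(p)
E
```

```text
149 318.76510067114094 49.52348993288591 12 13
spindle [572.57543683 206.48685582 129.        ] [572.67127851 206.47841513 128.59574623]
plate 20 [572.48533414 206.52103354] 45.684614344013035
disc z 230.38231570876144
disc [478.77502329 263.2222019 ] 80.68368637409273 minus tcp in tool xy 1.7091923950557042 0.1354351736114978
tilt [-4.25893760e-03  2.85807376e-03  2.30684869e+02]
[477.39731565 264.24279142 250.6112926 ]
```

```bash
python3 go.py 571.3 207.3 190 -32
```

```text
pos [477.4  264.24 250.61] toolx -32.08 q [ 0.86  0.14 -0.26  0.   -1.17  0.15] F [ 0.35  1.37 -3.61] M [ 0.   -0.    0.03] op 25.3 t 8.57
shift cm [10.981 -0.167  6.06 ] turn [ 0.0008  0.0001 -0.0014]
```

Request:
{"fn": "play_rows", "kwargs": {
  "moves": [
    [2, 0, 0.5, 0, 0, 0],
    [5.5, -0.1, 2.5, 0, 0, 0],
    [9, -0.17, 4.5, 0, 0, 0],
    [10.6, -0.17, 5.7, 0, 0, 0],
    [10.98, -0.17, 6.0, 0, 0, 0]
  ]
}}

```text
clock: 9.2
ee_pos: [571.2, 206.8, 189.6]
ee_rot: [3.017, -0.869, -0.002]
contact_force: [-1.0, 0.3, -3.6]
opening: 25.8
```

Request:
{"fn": "play_rows", "kwargs": {
  "moves": [
    [0, 0, 0, 0, 0, 0],
    [0, 0, 0, 0, 0, 0],
    [0, 0, 0, 0, 0, 0]
  ]
}}

```text
clock: 9.57
ee_pos: [570.6, 208.5, 191.9]
ee_rot: [-3.019, 0.865, -0.001]
contact_force: [0.9, 0.4, -3.8]
opening: 25.4
```

```bash
python3 go.py 571.3 207.3 162 -32
```

```text
pos [570.64 208.5  191.92] toolx -31.96 q [ 0.67  0.28 -0.21  0.   -1.07  0.34] F [ 0.88  0.41 -3.77] M [0.01 0.   0.04] op 25.4 t 9.57
shift cm [0.118 0.071 2.992] turn [-0.0013 -0.0005  0.0006]
```

Request:
{"fn": "play_rows", "kwargs": {
  "moves": [
    [0.1, 0.07, 1, 0, 0, 0],
    [0.1, 0.07, 2, 0, 0, 0],
    [0.1, 0.07, 2.6, 0, 0, 0],
    [0.1, 0.07, 2.8, 0, 0, 0],
    [0.1, 0.07, 2.8, 0, 0, 0]
  ]
}}

```text
clock: 10.2
ee_pos: [571.3, 206.7, 162.9]
ee_rot: [3.02, -0.866, -0.0]
contact_force: [0.8, -0.5, -3.4]
opening: 26.1
```

Request:
{"fn": "play_rows", "kwargs": {
  "moves": [
    [0, 0, 0, 0, 0, 0],
    [0, 0, 0, 0, 0, 0]
  ]
}}

```text
clock: 10.45
ee_pos: [571.5, 206.8, 163.4]
ee_rot: [-3.019, 0.866, -0.001]
contact_force: [0.1, -0.7, -2.8]
opening: 25.5
```

```bash
python3 go.py 571.3 207.3 160 -32;python3 - <<'E'
from station import vision
from h import *
o=[]
for n in ("wrist","side","top"):
    d=vision.read_camera(n); pickle.dump(d,open(n+"4.pkl","wb")); c=d["color"][:,:,::-1]
    p=[572.3,206.7,130]; u,v=proj(d,p)[0].astype(int); w=200 if n=="wrist" else 60
    print(n,u,v)
    v0=max(0,v-w);u0=max(0,u-w); o.append(cv2.resize(c[v0:v0+2*w,u0:u0+2*w],(266,266)))
cv2.imwrite("pics/c4.png",cv2.resize(np.hstack(o),(798,266)))
E
for i in 1 2 3; do python3 go.py 571.3 207.3 160 -32|head -1; done
```

```text
pos [571.46 206.8  163.39] toolx -32.02 q [ 0.67  0.31 -0.25  0.   -1.01  0.34] F [ 0.12 -0.66 -2.76] M [-0.01  0.08  0.02] op 25.5 t 10.45
shift cm [-0.04  -0.033  0.339] turn [-0.0005 -0.0002 -0.0003]
wrist 320 292
side 245 252
top 232 222
pos [571.35 206.73 163.21] toolx -32.02 q [ 0.67  0.31 -0.25  0.   -1.01  0.34] F [-0.15  0.34 -3.93] M [ 0.02 -0.01  0.02] op 25.5 t 10.6
pos [571.35 206.73 163.21] toolx -32.02 q [ 0.67  0.31 -0.25  0.   -1.01  0.34] F [-0.15  0.34 -3.93] M [ 0.02 -0.01  0.02] op 25.5 t 10.6
pos [571.35 206.73 163.21] toolx -32.02 q [ 0.67  0.31 -0.25  0.   -1.01  0.34] F [-0.15  0.34 -3.93] M [ 0.02 -0.01  0.02] op 25.5 t 10.6
```

View pics/c4.png

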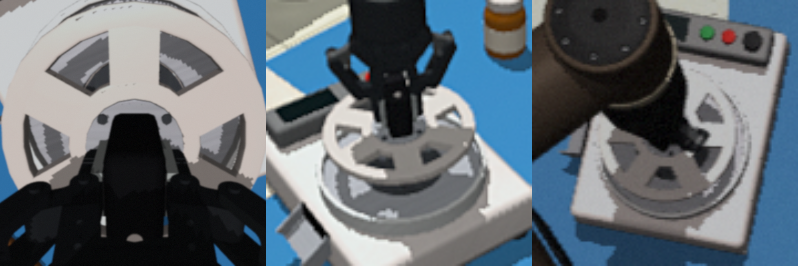

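Alignment over the seat looks right in all three crops. I'll lower the grip to 20 N so the disc slips before it can be forced, then descend in small steps.

Request:
{"fn": "play_rows", "kwargs": {
  "moves": [
    [0, 0.02, 0.2, 0, 0, 0],
    [0, 0.04, 0.5, 0, 0, 0],
    [0, 0.04, 0.8, 0, 0, 0],
    [0, 0.04, 1.0, 0, 0, 0],
    [0, 0.04, 1.0, 0, 0, 0]
  ],
  "newtons": 20
}}

```text
clock: 11.22
ee_pos: [571.0, 206.3, 152.8]
ee_rot: [3.019, -0.866, -0.001]
contact_force: [-0.1, 0.5, -3.3]
opening: 25.6
```

Request:
{"fn": "play_rows", "kwargs": {
  "moves": [
    [0, 0, 0.1, 0, 0, 0],
    [0, 0, 0.2, 0, 0, 0],
    [0, 0, 0.2, 0, 0, 0]
  ]
}}

```text
clock: 11.6
ee_pos: [571.0, 206.4, 151.0]
ee_rot: [3.02, -0.866, -0.0]
contact_force: [0.3, 0.6, -3.1]
opening: 25.6
```

Request:
{"fn": "play_rows", "kwargs": {
  "moves": [
    [0, 0, 0.1, 0, 0, 0],
    [0, 0, 0.2, 0, 0, 0],
    [0, 0, 0.2, 0, 0, 0]
  ]
}}

```text
clock: 11.98
ee_pos: [571.0, 206.3, 148.9]
ee_rot: [3.02, -0.866, -0.0]
contact_force: [-0.1, -0.8, -3.1]
opening: 25.7
```

```bash
python3 go.py 571.3 207.3 146 -32
```

```text
pos [571.01 206.34 148.93] toolx -32.02 q [ 0.67  0.32 -0.27 -0.   -0.98  0.34] F [-0.15 -0.8  -3.09] M [0.03 0.03 0.02] op 25.7 t 11.97
shift cm [-0.026 -0.096  0.293] turn [ 0.0002  0.0001 -0.0004]
```

Request:
{"fn": "play_rows", "kwargs": {
  "moves": [
    [0, -0.04, 0.1, 0, 0, 0],
    [0, -0.04, 0.2, 0, 0, 0],
    [0, -0.04, 0.2, 0, 0, 0]
  ]
}}

```text
clock: 12.35
ee_pos: [571.2, 206.7, 146.9]
ee_rot: [3.02, -0.866, -0.0]
contact_force: [-1.0, -1.0, -3.3]
opening: 25.7
```

Request:
{"fn": "play_rows", "kwargs": {
  "moves": [
    [0, 0, 0.1, 0, 0, 0],
    [0, 0, 0.2, 0, 0, 0],
    [0, 0, 0.2, 0, 0, 0]
  ]
}}

```text
clock: 12.72
ee_pos: [571.3, 206.7, 145.0]
ee_rot: [3.02, -0.866, -0.0]
contact_force: [-0.1, 0.2, -3.0]
opening: 25.5
```

```bash
python3 go.py 571.3 207.3 146 -32
```

```text
pos [571.25 206.7  144.96] toolx -32.02 q [ 0.67  0.33 -0.27 -0.   -0.97  0.34] F [-0.14  0.18 -3.03] M [ 0.01 -0.01  0.02] op 25.5 t 12.72
shift cm [-0.028 -0.054 -0.104] turn [ 0.0001  0.0001 -0.0003]
```

Request:
{"fn": "play_rows", "kwargs": {
  "moves": [
    [0, 0, 0.1, 0, 0, 0],
    [0, 0, 0.2, 0, 0, 0],
    [0, 0, 0.2, 0, 0, 0]
  ]
}}

```text
clock: 13.1
ee_pos: [571.2, 206.7, 142.9]
ee_rot: [3.02, -0.866, -0.0]
contact_force: [0.1, 0.5, -2.5]
opening: 25.4
```

Request:
{"fn": "play_rows", "kwargs": {
  "moves": [
    [0, 0, 0.1, 0, 0, 0],
    [0, 0, 0.2, 0, 0, 0],
    [0, 0, 0.2, 0, 0, 0]
  ]
}}

```text
clock: 13.48
ee_pos: [571.2, 206.7, 140.9]
ee_rot: [3.02, -0.866, -0.0]
contact_force: [0.3, 0.1, -2.7]
opening: 25.5
```

Request:
{"fn": "play_rows", "kwargs": {
  "moves": [
    [0, 0, 0.1, 0, 0, 0],
    [0, 0, 0.2, 0, 0, 0],
    [0, 0, 0.2, 0, 0, 0]
  ]
}}

```text
clock: 13.85
ee_pos: [571.2, 206.7, 138.9]
ee_rot: [3.02, -0.866, -0.0]
contact_force: [-0.1, -0.2, -2.8]
opening: 25.9
```

Spindle is about 20 mm into the bore with no load. On down to just above the plate.

Request:
{"fn": "play_rows", "kwargs": {
  "moves": [
    [0, 0, 0.15, 0, 0, 0],
    [0, 0, 0.3, 0, 0, 0],
    [0, 0, 0.45, 0, 0, 0],
    [0, 0, 0.5, 0, 0, 0]
  ]
}}

```text
clock: 14.35
ee_pos: [571.2, 206.7, 133.9]
ee_rot: [3.02, -0.866, -0.0]
contact_force: [-0.5, -0.2, -3.4]
opening: 25.8
```

Request:
{"fn": "play_rows", "kwargs": {
  "moves": [
    [0, 0, 0.15, 0, 0, 0],
    [0, 0, 0.3, 0, 0, 0],
    [0, 0, 0.45, 0, 0, 0],
    [0, 0, 0.5, 0, 0, 0]
  ]
}}

```text
clock: 14.85
ee_pos: [571.2, 206.7, 128.9]
ee_rot: [3.02, -0.866, -0.0]
contact_force: [-0.6, -0.4, -3.4]
opening: 25.5
```

Request:
{"fn": "play_rows", "kwargs": {
  "moves": [
    [0, 0, 0.1, 0, 0, 0],
    [0, 0, 0.2, 0, 0, 0],
    [0, 0, 0.3, 0, 0, 0],
    [0, 0, 0.3, 0, 0, 0]
  ]
}}

```text
clock: 15.35
ee_pos: [571.2, 206.7, 126.0]
ee_rot: [3.02, -0.866, -0.0]
contact_force: [0.2, 0.7, -3.0]
opening: 25.4
```

```bash
python3 go.py 571.3 207.3 122.7 -32
```

```text
pos [571.24 206.71 125.95] toolx -32.02 q [ 0.67  0.35 -0.29 -0.   -0.93  0.34] F [ 0.21  0.65 -3.03] M [0.02 0.03 0.01] op 25.4 t 15.35
shift cm [-0.026 -0.053  0.325] turn [ 0.0002  0.0001 -0.0003]
```

Underside is about 96 mm up; the pin should meet the plate, or enter the hole, at TCP ≈122.7.

Request:
{"fn": "play_rows", "kwargs": {
  "moves": [
    [0, 0, 0.05, 0, 0, 0],
    [0, 0, 0.1, 0, 0, 0],
    [0, 0, 0.15, 0, 0, 0],
    [0, 0, 0.2, 0, 0, 0],
    [0, 0, 0.2, 0, 0, 0]
  ]
}}

```text
clock: 15.98
ee_pos: [571.3, 206.7, 124.0]
ee_rot: [3.02, -0.866, -0.0]
contact_force: [-0.5, -0.8, -3.1]
opening: 25.6
```

Request:
{"fn": "play_rows", "kwargs": {
  "moves": [
    [0, 0, 0.05, 0, 0, 0],
    [0, 0, 0.1, 0, 0, 0],
    [0, 0, 0.1, 0, 0, 0]
  ]
}}

```text
clock: 16.35
ee_pos: [571.3, 206.7, 123.0]
ee_rot: [3.02, -0.866, -0.0]
contact_force: [-0.7, 0.3, -3.7]
opening: 25.6
```

Request:
{"fn": "play_rows", "kwargs": {
  "moves": [
    [0, 0, 0.05, 0, 0, 0],
    [0, 0, 0.1, 0, 0, 0],
    [0, 0, 0.1, 0, 0, 0]
  ]
}}

```text
clock: 16.73
ee_pos: [571.3, 206.7, 122.0]
ee_rot: [3.02, -0.866, -0.0]
contact_force: [0.4, 1.0, -3.3]
opening: 25.5
```

Request:
{"fn": "play_rows", "kwargs": {
  "moves": [
    [0, 0, 0.05, 0, 0, 0],
    [0, 0, 0.1, 0, 0, 0],
    [0, 0, 0.1, 0, 0, 0]
  ]
}}

```text
clock: 17.1
ee_pos: [571.3, 206.8, 121.1]
ee_rot: [-3.02, 0.866, -0.0]
contact_force: [0.4, 0.9, -3.9]
opening: 25.7
```

Request:
{"fn": "play_rows", "kwargs": {
  "moves": [
    [0, 0, 0.05, 0, 0, 0],
    [0, 0, 0.1, 0, 0, 0],
    [0, 0, 0.1, 0, 0, 0]
  ]
}}

```text
clock: 17.48
ee_pos: [571.4, 206.8, 120.1]
ee_rot: [-3.02, 0.866, -0.0]
contact_force: [0.1, -0.1, -3.5]
opening: 25.5
```

No load 2.6 mm below plate height, so the pin has entered the hole. Continuing.

Request:
{"fn": "play_rows", "kwargs": {
  "moves": [
    [0, 0, 0.05, 0, 0, 0],
    [0, 0, 0.1, 0, 0, 0],
    [0, 0, 0.15, 0, 0, 0],
    [0, 0, 0.15, 0, 0, 0]
  ]
}}

```text
clock: 17.98
ee_pos: [571.4, 206.8, 118.6]
ee_rot: [-3.02, 0.866, -0.0]
contact_force: [1.3, 0.7, -3.1]
opening: 25.9
```

Request:
{"fn": "play_rows", "kwargs": {
  "moves": [
    [0, 0, 0.05, 0, 0, 0],
    [0, 0, 0.1, 0, 0, 0],
    [0, 0, 0.15, 0, 0, 0],
    [0, 0, 0.15, 0, 0, 0]
  ]
}}

```text
clock: 18.48
ee_pos: [571.4, 206.8, 117.1]
ee_rot: [-3.02, 0.866, -0.0]
contact_force: [0.3, 1.4, -3.2]
opening: 25.7
```

```bash
python3 go.py 571.3 207.3 114.7 -32; python3 - <<'E'
from station import vision
from h import *
o=[]
for n in ("wrist","side"):
    d=vision.read_camera(n); c=d["color"][:,:,::-1]; C=cloud(d); V=d["color"].max(2); S=cv2.cvtColor(d["color"],cv2.COLOR_RGB2HSV)[...,1]
    r=np.hypot(C[...,0]-572.3,C[...,1]-206.7); k=(r>62)&(r<78)&(S<60)&(V>140)&(C[...,2]>90); print(n,k.sum(),np.median(C[k][:,2]))
    p=[572.3,206.7,110]; u,v=proj(d,p)[0].astype(int); w=200 if n=="wrist" else 60
    v0=max(0,v-w);u0=max(0,u-w); o.append(cv2.resize(c[v0:v0+2*w,u0:u0+2*w],(400,400)))
cv2.imwrite("pics/c5.png",np.hstack(o))
E
```

```text
pos [571.38 206.79 117.07] toolx -32.02 q [ 0.67  0.36 -0.3   0.   -0.91  0.34] F [ 0.3   1.4  -3.22] M [ 0.52 -0.37 -0.08] op 25.7 t 18.48
shift cm [-0.033 -0.039  0.237] turn [-0.0002 -0.0001 -0.0003]
wrist 22531 96.94105888297759
side 444 97.9191185912158
```

View pics/c5.png

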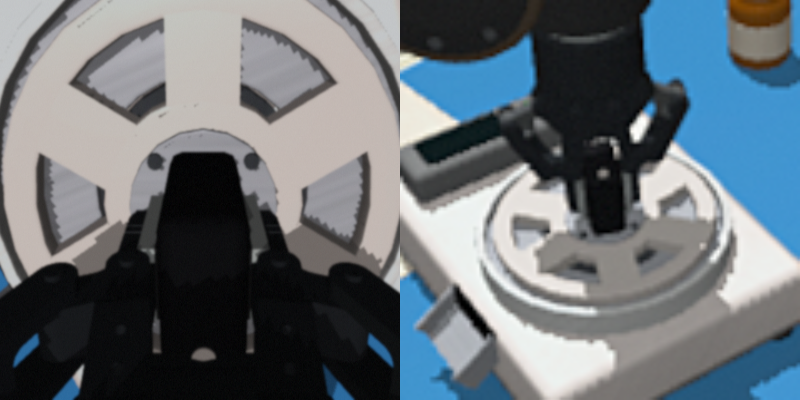

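Disc top is at about 97 mm, so the underside is roughly 2 mm above the seat, level, with the pin in the hole. A small moment (0.6 Nm) is building, so I won't press: I'll release and let it drop by its own weight.

Request:
{"fn": "play_rows", "kwargs": {
  "moves": [
    [0, 0, 0, 0, 0, 0],
    [0, 0, 0, 0, 0, 0],
    [0, 0, 0, 0, 0, 0],
    [0, 0, 0, 0, 0, 0]
  ],
  "jaw": 0.55
}}

```text
clock: 19.08
ee_pos: [571.3, 206.7, 117.2]
ee_rot: [-3.02, 0.866, -0.0]
contact_force: [-0.6, 0.1, -0.7]
opening: 47.0
```

```bash
python3 go.py 571.3 207.3 114.7 -32; python3 - <<'E'
from station import vision
from h import *
for n in ("wrist","side"):
    d=vision.read_camera(n); C=cloud(d); V=d["color"].max(2); S=cv2.cvtColor(d["color"],cv2.COLOR_RGB2HSV)[...,1]
    r=np.hypot(C[...,0]-572.3,C[...,1]-206.7); k=(r>62)&(r<78)&(S<60)&(V>140)&(C[...,2]>90); print(n,k.sum(),np.median(C[k][:,2]))
E
```

```text
pos [571.31 206.66 117.16] toolx -32.02 q [ 0.67  0.36 -0.3   0.   -0.91  0.34] F [-0.6   0.12 -0.66] M [-0.   -0.02 -0.03] op 47.0 t 19.07
shift cm [-0.034 -0.054  0.246] turn [-0.     -0.     -0.0003]
wrist 22557 94.60931468310005
side 460 95.56483543457063
```

The disc dropped 2.35 mm to a top height of about 95 mm, which is home. Retracting straight up, then a check.

Request:
{"fn": "play_rows", "kwargs": {
  "moves": [
    [0, 0, -0.5, 0, 0, 0],
    [0, 0, -2, 0, 0, 0],
    [0, 0, -5, 0, 0, 0],
    [0, 0, -9, 0, 0, 0],
    [0, 0, -13, 0, 0, 0]
  ]
}}

```text
clock: 19.8
ee_pos: [571.3, 206.6, 249.6]
ee_rot: [-3.019, 0.866, -0.001]
contact_force: [1.2, 0.2, 0.0]
opening: 46.9
```

Request:
{"fn": "play_rows", "kwargs": {
  "moves": [
    [-5, 0, 0, 0, 0, 0],
    [-10, 0, -2, 0, 0, 0],
    [-13, 0, -3, 0, 0, 0],
    [-13, 0, -3, 0, 0, 0],
    [-13, 0, -3, 0, 0, 0]
  ]
}}

```text
clock: 20.42
ee_pos: [461.2, 275.6, 277.8]
ee_rot: [-3.019, 0.865, -0.001]
contact_force: [0.2, -0.1, 0.0]
opening: 47.1
```

```bash
python3 - <<'E'
from station import vision
from h import *
o=[]
for n in ("wrist","side","top"):
    d=vision.read_camera(n); c=d["color"][:,:,::-1]; C=cloud(d); V=d["color"].max(2); S=cv2.cvtColor(d["color"],cv2.COLOR_RGB2HSV)[...,1]
    r=np.hypot(C[...,0]-572.3,C[...,1]-206.7); k=(r>30)&(r<79)&(S<60)&(V>140)&(C[...,2]>91)&(C[...,2]<103); q=C[k]
    print(n,k.sum(),np.median(q[:,2]),np.linalg.lstsq(np.c_[q[:,:2]-[572.3,206.7],np.ones(len(q))],q[:,2],rcond=None)[0])
    p=[572.3,206.7,110]; u,v=proj(d,p)[0].astype(int); w=170 if n=="wrist" else 60
    v0=max(0,v-w);u0=max(0,u-w); o.append(cv2.resize(c[v0:v0+2*w,u0:u0+2*w],(266,266)))
cv2.imwrite("pics/c6.png",np.hstack(o))
E
```

```text
wrist 15170 94.56875224540772 [3.92804404e-04 5.82776498e-04 9.45640814e+01]
side 1231 95.47729415359447 [-2.00012083e-03 -7.04969137e-04  9.55014416e+01]
top 1298 95.13566698417776 [4.85149172e-03 5.24847081e-04 9.53981661e+01]
```

View pics/c6.png

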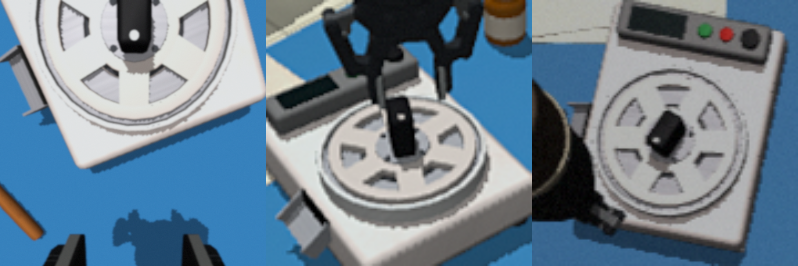

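The disc sits flat inside the rim in all three views: top at about 95 mm, tilt under 0.005 rad, gripper clear of it.

```bash
python3 -c "
from station import ctrl
print(ctrl.close_job())"
```

```text
the job is handed in; nothing more can be done
None
```

The middle-sized disc is on the filler, lying flat on the seat with its pin in the drive hole. I released it and handed the job in at about 20 s; the hand-in reports no verdict.

- **How it went:** I found the hole in the camera pictures before lifting and turned the disc to match on the way over. The pin went straight in, so no turning under pressure was needed. I lowered the disc in small steps with a 20 N grip. About 2 mm above the seat I let go, and it dropped home by its own weight.
- **Last checks:** the three cameras put the disc's top at 94.6, 95.5 and 95.1 mm (95 mm is home). Tilt was under 0.005 rad, and the gripper was well clear.
- **Forces:** the net force at the wrist stayed around the disc's weight all through the fitting. A small moment of about 0.6 N m appeared just before I let go, so I did not press further. It was gone after the release. The contact force between disc and filler cannot be measured directly.
- **What disagreed:** the cameras' estimates of the spindle centre differed by up to 3 mm, so I used an average weighted towards the wrist and top cameras. The disc's final centring was seen in the pictures but not measured.
- **Jar, bowl and spoon:** the arm never went near them on purpose, but I did not measure their positions again at the end.

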